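Hang the printed hairband in the curing box and start the cure

TASK

Drape the larger printed hairband, the one with the bow, over the steel bar inside the open curing box, so that it hangs from the bar bow up with one leg either side and nothing else holding it. Then close the box's lid fully and, once it is shut, push the toggle switch on its front (the side facing the robot) all the way down to start the cure. Leave the figurine, the small hairband and the tweezers where they stand.

Things in the scene. Friction and masses are not known exactly. Their poses are not given: they have to be found in the camera images.
- hairband: Grey resin doll hairband, an arch standing on its two leg ends: 72 mm wide (x), 22 deep (y), band 6 thick; inside 60 wide, flat crown underside 62 above the leg ends, crown top 68. On it a solid bow: block 14 (x) by 16 (y) between two lobes 12 thick (50 over both in x), top at 90. Origin: midway between the leg ends, z up; a half turn looks the same. Held best by the bow across y. 35-70 g.
- box: Black plastic curing box, fixed, an open tub 220 (x) by 170 (y) by 130 mm high, walls and floor 5 thick, front facing its -x. Origin: centre of the underside. Holds the bar, the lid (hinged along the top of its right wall, the -y one) and the toggle (front).
- bar_mid (a point): Middle of the axis of the steel bar fixed inside the box: 10 mm diameter, 210 long, along the box's x at its centre in y, axis 85 above the table, 45 below the rim. Axes as the box's. The draped hairband's origin lies 57 below this axis, its y along the bar.
- lid (a joint): Lid angle: 0 shut, about 1.57 standing upright; starts open. Flat black plate 220 by 170 by 8 mm with a flat 70 wide, 12 long thumb tab on its free edge; a stiff hinge holds it at any angle (2 to 3 N near the free edge moves it). Shut, its upper face is 138.5 above the table.
- lid_hinge (a point): Middle of the lid's hinge line (along the box's x), at the lid's underside, at the top outer edge of the box's -y wall. The shut lid reaches from there to +y.
- lid_edge (a point): Middle of the end of the lid's thumb tab, mid-thickness, 182 mm from the hinge; moves with the lid.
- toggle (a joint): Toggle angle: 0 is up (off), 0.9 is fully down (on); stays where it is left, about 1.5 N at the tip moves it.
- toggle_tip (a point): Centre of the 12 mm ball at the end of the steel toggle bat on the box's front, 40 from the middle towards the box's -y. Bat 34 long from its pivot, which is 5 before the front face and 95 above the table. Moves with the toggle: 15 above the pivot when up, 15 below when down.
- small_band: Small plain grey resin hairband without bow, 56 mm wide, 22 deep, 52 high, standing on the mat; stays there. Origin: midway between its leg ends.
- figurine: Grey resin figurine with pointed hat, 92 mm high, base 44 diameter, standing on the mat; stays there. Origin: centre of its underside.
- tweezers: Stainless tweezers lying on the shelf beside the mat, 120 mm long (x), 8 high; stay there. Origin: underside, middle.
Not all that is in view belongs to the job. What is shaped like the hairband but blue or red is not meant.

How it is judged:
By the outcome, as a careful person would: the job done as asked, in the order asked, and still so for the second after the job is handed in, with the robot touching nothing.
It also fails if it takes over 64 s, if anything falls off the work surface, if the arm or the gripper's body presses on something with over 40 N, if the wrist force passes 120 N, or if a joint passes its speed limit or range.

ROBOT

A 7-joint arm with a two-finger parallel gripper is mounted at the origin on the work surface. World frame = base frame: x ahead of the robot, y to its left, z up, the work surface at z = 0. Lengths are in m, angles in rad, forces in N, time in s.
With the tool pointing down it reaches from about 0.425 to 0.925 m from the base axis. Payload 6.8 kg.
Tool frame: the origin (TCP) lies on the centre line of the jaws, within the pads' length; the fingertips stand 19 mm ahead of it and the grasp point (between the pads) is the TCP (tcp_to_tips is the distance from the TCP to the fingertips, in m); x points along the fingers, y is the direction in which the jaws open and shut, and the axes are right-handed (so a half turn about x gives the same grasp; the last joint's range is limited). The gripper opens to 85 mm and grips with 20 to 120 N. Pads are 22 mm wide; open, the fingers measure 114 mm over their backs; the gripper's body (76 mm by 85 mm) begins 54 mm behind the grasp point. The pads swing forward as they close: fully open they stand 13 mm farther back than shut.
Start: joints at [1.083, 0.477, 0.022, 1.555, -0.011, 1.109, -0.083], TCP at [0.25, -0.627, 0.217] pointing down, gripper open.
Joint ranges: [-2.96, 2.96], [-0.34, 2.1], [-1.41, 1.46], [0.24, 2.44], [-1.37, 4.51], [0.17, 1.92], [-2.96, 2.96]. Speed limits (rad/s): [2.39, 2.39, 3.14, 3.14, 3.14, 3.14, 3.14].

INTERFACE

Orientations are given as a unit quaternion [w, x, y, z].
In Python, from station import get_obs, read_camera, hand_in, spot_in, cut_out, tcp_to_tips gives the robot as it stands.
- The arm moves only by the shell command python3 -m jog 'ROWS' [FORCE]. ROWS is JSON, a list of rows, each an object of numbers: "gripper": the closure, from 0 (fully open) to 1 (shut); "dx", "dy", "dz": the shift along the world's x, y, z in m; "rx", "ry", "rz": the turn, a rotation vector about the world's x, y, z in degrees. In form: [{"gripper": .., "dx": .., "dy": .., "dz": .., "rx": .., "ry": .., "rz": ..}, ...]. A call has 1 to 10 rows; each row is the pose to reach, as a shift and turn from the pose commanded when the call began; what a row does not reach only later rows make up. A row lasts 1/10 s, in which the tool goes at most 50 mm and 8.59 degrees, less where a joint would pass 70% of its speed; a pose out of reach is approached as far as the arm can. A call with a gripper value outside its range is refused whole. The fingers move at their own pace and stop on an object; FORCE is the grip in N (left out, the last holds). Time passes only in rows, so rows that repeat a pose let the fingers close. It gives the time, the measured TCP pose, the force and the opening at its end, in the units of the state.
- get_obs(): the state, without advancing time (a new reading comes with each control period).
- read_camera(name): name is "scene" or "top" or "wrist"; returns a dict with "pixels" (480x640x3 uint8, blue, green, red), "range_z" (480x640 float32, m along the optical axis (not along the pixel's ray), 0 where there is no reading), "camera_matrix" (3x3 intrinsics, pixels), "cam_to_world" (4x4, takes a point from camera to world coordinates). Camera axes: x right, y down, z forward; pixel columns grow to the right and rows downward; lengths in m; the calibration is good to about 2 mm. The wrist camera is an equidistant fisheye: a pixel r from the principal point sees the ray r / f radians off the axis. A picture is of the moment at which its call begins.
- hand_in(): hands the job in, once; it reports no verdict.
Trained networks look in the newest picture that a camera, given by its name, has taken for a name from the list of things; names that differ only in an ending like _2 or _b are one class to them, and where a whole thing is asked for, a point or a joint stands for the part that bears it (a point fixed in the world has none). Each returns a list of dicts, best first, with "conf" (0 to 1); they miss things now and then, are a little off and sometimes report something else, mostly with a low value. They report only what shows in the picture. A call takes as long as a camera call. They do not tell look-alikes from the thing itself.
- spot_in(camera, label): "box" ([centre column, centre row, width, height] in pixels, round what is visible of it).
- cut_out(camera, label): "mask" (480x640 bool, what is visible of it) and "box" ([centre column, centre row, width, height] in pixels, round what is visible of it).
The state is a dict: "t": time; "q": joint angles; "joint_vel": joint speeds; "joint_torque": joint torques, N m; "eef_pos": TCP position; "tool_rot": TCP orientation; "contact_force": force on the tool from outside, world axes, zero at the start; "torque": the same for the moment, N m; "gripper_width": opening from 0.0 (shut) to 1.0 (fully open).
Only numpy, scipy, OpenCV 4.12 (cv2) and the standard library are available. Lean on these libraries where they do the work, as an engineer would, in place of code of your own. Each camera call takes 0.05 s, during which the arm holds its last target. There are 200 camera calls.

## Working session

There is one attempt and no reset: what is moved stays moved. The work goes in short steps, Python scripts to look and compute and a shell command to move; the robot and the scene stay as the last step left them, time stands still between calls to the robot, and variables do not carry over. Pictures are saved under pics/ and viewed, about 8 in all and at most 12, crops included, and the job is handed in when it is done.

```bash
mkdir -p pics; ls
cat > h.py <<'E'
import numpy as np,cv2
from station import *
def world(c,px=None,mask=None):
    K=np.array(c["camera_matrix"]);T=np.array(c["cam_to_world"]);z=c["range_z"]
    v,u=np.nonzero((z>0)&(mask if mask is not None else True))
    d=z[v,u];P=np.stack([(u-K[0,2])/K[0,0]*d,(v-K[1,2])/K[1,1]*d,d],1)
    return P@T[:3,:3].T+T[:3,3],u,v
E
python3 - <<'E'
from h import *
o=get_obs();print(o)
ims=[]
for n in("scene","top"):
    c=read_camera(n);cv2.imwrite(f"pics/{n}0.png",c["pixels"])
    for l in("hairband","box","bar_mid","lid","toggle","small_band","figurine","tweezers"):
        for r in cut_out(n,l)[:5]:
            P,u,v=world(c,mask=r["mask"])
            if len(P): print(n,l,round(r["conf"],2),np.round(r["box"]),np.round(np.percentile(P,[3,50,97],axis=0),3).tolist())
E
```

```text
pics
{'t': 0.0, 'q': array([ 1.08288613,  0.4778043 ,  0.02232665,  1.55644208, -0.01149995,
        1.10930304, -0.08309233]), 'joint_vel': array([ 0.00044572, -0.00187094,  0.00173645,  0.00108412,  0.00011231,
        0.00177631,  0.00018583]), 'joint_torque': array([-6.36540717e-04, -5.96446824e+01,  1.60786439e+00, -2.81201541e+01,
        1.24084018e-02,  9.14200995e-03,  8.80572884e-06]), 'eef_pos': array([ 0.250016  , -0.62632684,  0.21562663]), 'tool_rot': array([-0.13286704, -0.69422455, -0.13411634,  0.69455844]), 'contact_force': array([-0.20862567,  0.33837255, -0.39457749]), 'torque': array([-0.01422217,  0.04335168, -0.00355162]), 'gripper_width': 1.0023266903037533}
scene hairband 0.79 [343. 299.  26.  55.] [[0.578, 0.172, 0.006], [0.632, 0.183, 0.057], [0.647, 0.194, 0.093]]
scene hairband 0.7 [264. 319.  39.  45.] [[0.714, 0.045, 0.006], [0.732, 0.083, 0.062], [0.748, 0.112, 0.09]]
scene hairband 0.59 [389. 391.  50.  42.] [[0.735, 0.306, 0.008], [0.753, 0.339, 0.065], [0.768, 0.372, 0.09]]
scene box 0.65 [228. 206. 151. 198.] [[0.477, -0.176, 0.004], [0.594, -0.157
[... 983 characters left out ...]
0.584, -0.124, 0.015], [0.687, -0.006, 0.3]]
top bar_mid 0.7 [432. 252.  17. 107.] [[0.482, -0.096, 0.084], [0.581, -0.09, 0.089], [0.683, -0.085, 0.095]]
top lid 0.85 [493. 244.  21. 136.] [[0.478, -0.174, 0.142], [0.578, -0.159, 0.266], [0.682, -0.153, 0.312]]
top small_band 0.83 [229. 280.  26.  28.] [[0.496, 0.287, 0.025], [0.517, 0.307, 0.05], [0.543, 0.327, 0.058]]
top figurine 0.65 [306. 311.  21.  19.] [[0.442, 0.136, 0.006], [0.461, 0.152, 0.041], [0.478, 0.174, 0.093]]
top tweezers 0.97 [173. 286.  21.  55.] [[0.45, 0.409, -0.001], [0.497, 0.431, 0.005], [0.556, 0.451, 0.01]]
top tweezers 0.3 [230. 278.  28.  30.] [[0.498, 0.287, 0.006], [0.519, 0.308, 0.05], [0.543, 0.331, 0.058]]
```

Run:
```python
import cv2,numpy as np
a=cv2.imread("pics/scene0.png")[80:430,130:530];b=cv2.imread("pics/top0.png")[130:345,150:530]
a=cv2.resize(a,(500,437));b=cv2.resize(b,(0,0),fx=1.3,fy=1.3)
cv2.imwrite("pics/a.png",cv2.resize(cv2.imread("pics/scene0.png")[90:420,150:510],None,fx=2.0,fy=1.8))
cv2.imwrite("pics/b.png",cv2.resize(cv2.imread("pics/top0.png")[130:345,150:530],None,fx=2.1,fy=2.1))
```

```text
(no output)
```

View pics/a.png

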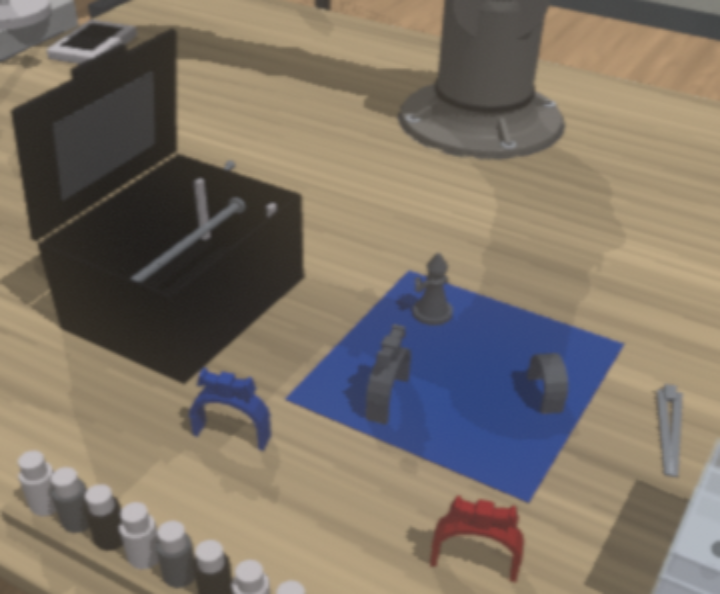

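View pics/b.png

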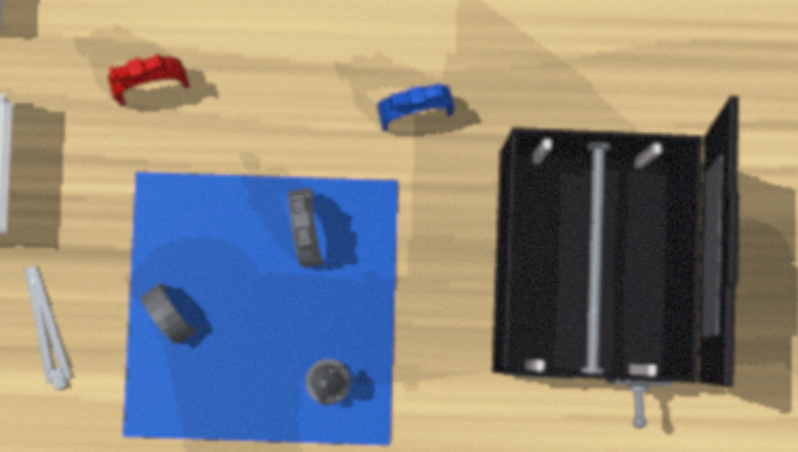

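Three bands have bows: blue at scene (264,319), red at scene (389,391), and grey on the mat at scene (343,299) / top (294,240). The grey one fits, because the small grey band at scene (423,303) has no bow. I'll measure its pose and the box, and make the confirming crop.

Run:
```python
from h import *
def pca(P):
    m=P[:,:2].mean(0);w,V=np.linalg.eigh(np.cov(P[:,:2].T));d=V[:,1];a=P[:,:2]@d;b=P[:,:2]@V[:,0]
    mid=d*(np.percentile(a,1)+np.percentile(a,99))/2+V[:,0]*(np.percentile(b,1)+np.percentile(b,99))/2
    return np.round(m,4),np.round(mid,4),np.round(np.degrees(np.arctan2(d[1],d[0])),1),np.ptp(np.percentile(a,[1,99])).round(3),np.ptp(np.percentile(b,[1,99])).round(3)
c=read_camera("top")
for r in cut_out("top","hairband"):
    P,u,v=world(c,mask=r["mask"])
    if abs(r["box"][0]-294)<8:
        for lo,hi in((.055,.1),(.078,.1),(.055,.075)):
            Q=P[(P[:,2]>lo)&(P[:,2]<hi)];print("hb",lo,len(Q),pca(Q),np.percentile(Q[:,2],95).round(4))
r=cut_out("top","bar_mid")[0];P,_,_=world(c,mask=r["mask"]);Q=P[(P[:,2]>.08)&(P[:,2]<.1)];print("bar",pca(Q),Q[:,2].mean())
for l in("toggle","toggle_tip"):
  for r in cut_out("top",l)[:3]:
    P,_,_=world(c,mask=r["mask"]);print(l,r["conf"],r["box"],np.percentile(P,[3,50,97],axis=0).round(3).tolist())
P,u,v=world(c)
A=(P[:,0]>.43)&(P[:,0]<.72)&(P[:,1]>-.2)&(P[:,1]<.03)
Q=P[A&(P[:,2]>.12)&(P[:,2]<.137)];print("rim",pca(Q),Q.min(0).round(3),Q.max(0).round(3))
Q=P[A&(P[:,2]>.1)&(P[:,2]<.118)&(P[:,0]<.468)];print("tip",Q.mean(0).round(4),Q.min(0).round(3),Q.max(0).round(3),len(Q))
# posts: bright pixels inside box
g=c["pixels"][v,u].min(1);Q=P[A&(g>130)&(P[:,1]<-.01)]
import itertools
m=np.zeros((480,640),np.uint8);s=A&(g>120)&(P[:,2]<.135)&(P[:,2]>.01)&(P[:,0]>.47);m[v[s],u[s]]=1
n,lab,st,ce=cv2.connectedComponentsWithStats(m)
L=lab[v,u]
for i in range(1,n):
    if st[i,4]>8:print("post",ce[i].round(),P[L==i].min(0).round(3),P[L==i].max(0).round(3))
s=read_camera("scene")
cv2.imwrite("pics/c.png",np.hstack([cv2.resize(s["pixels"][255:345,310:400],(400,400),interpolation=2),cv2.resize(c["pixels"][215:265,270:320],(400,400),interpolation=2)]))
```

```text
hb 0.055 335 (array([0.6042, 0.1784]), array([0.6056, 0.1793]), np.float64(-169.9), np.float64(0.056), np.float64(0.022)) 0.0956
hb 0.078 194 (array([0.6058, 0.1792]), array([0.6062, 0.1793]), np.float64(-169.3), np.float64(0.051), np.float64(0.015)) 0.0973
hb 0.055 137 (array([0.6019, 0.1771]), array([0.606 , 0.1794]), np.float64(-171.3), np.float64(0.058), np.float64(0.023)) 0.072
bar (array([ 0.5818, -0.0899]), array([ 0.5816, -0.0895]), np.float64(179.3), np.float64(0.207), np.float64(0.013)) 0.08939201441115334
toggle_tip 0.65 [172.6, 286.0, 17.3, 56.8] [[0.45, 0.409, -0.002], [0.491, 0.429, 0.005], [0.556, 0.449, 0.011]]
rim (array([ 0.582 , -0.0967]), array([ 0.5803, -0.0901]), np.float64(-177.8), np.float64(0.226), np.float64(0.177)) [ 0.467 -0.177  0.12 ] [ 0.693 -0.004  0.137]
tip [ 0.45   -0.128   0.1072] [ 0.431 -0.144  0.1  ] [ 0.468 -0.104  0.117] 105
post [410. 198.] [ 0.678 -0.051  0.064] [ 0.688 -0.039  0.108]
post [461. 201.] [ 0.676 -0.145  0.051] [ 0.686 -0.138  0.108]
post [433. 255.] [ 0.478 -0.095  0.084] [ 0.681 -0.083  0.099]
post [406. 304.] [ 0.477 -0.042  0.07 ] [ 0.485 -0.035  0.13 ]
post [456. 306.] [ 0.476 -0.141  0.023] [ 0.484 -0.135  0.108]
```

View pics/c.png

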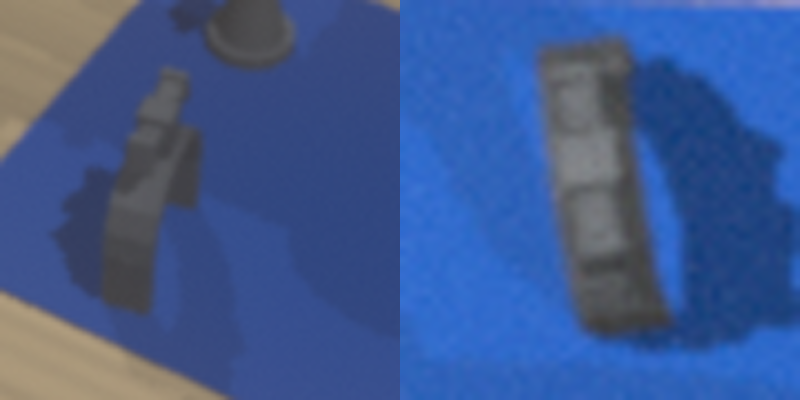

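The crop confirms it: the grey band has a bow with two lobes and a centre block, and its long axis is about 9.5° from x. Now I'll move above it, clearing the lid.

```bash
python3 -m jog '[{"gripper":0,"dz":0.05},{"gripper":0,"dz":0.10},{"gripper":0,"dz":0.15},{"gripper":0,"dz":0.17},{"gripper":0,"dx":0.356,"dy":0.806,"dz":0.17,"rz":-12},{"gripper":0,"dx":0.356,"dy":0.806,"dz":0.17,"rz":-12},{"gripper":0,"dx":0.356,"dy":0.806,"dz":0.17,"rz":-12},{"gripper":0,"dx":0.356,"dy":0.806,"dz":0.17,"rz":-12},{"gripper":0,"dx":0.356,"dy":0.806,"dz":0.17,"rz":-12},{"gripper":0,"dx":0.356,"dy":0.806,"dz":0.17,"rz":-12}]'
```

```text
$[0]: bad value
```

```bash
python3 -m jog '[{"gripper":0,"dx":0,"dy":0,"dz":0.05,"rx":0,"ry":0,"rz":0},{"gripper":0,"dx":0,"dy":0,"dz":0.17,"rx":0,"ry":0,"rz":0},{"gripper":0,"dx":0,"dy":0,"dz":0.17,"rx":0,"ry":0,"rz":0},{"gripper":0,"dx":0,"dy":0,"dz":0.17,"rx":0,"ry":0,"rz":0},{"gripper":0,"dx":0.356,"dy":0.806,"dz":0.17,"rx":0,"ry":0,"rz":-12},{"gripper":0,"dx":0.356,"dy":0.806,"dz":0.17,"rx":0,"ry":0,"rz":-12},{"gripper":0,"dx":0.356,"dy":0.806,"dz":0.17,"rx":0,"ry":0,"rz":-12},{"gripper":0,"dx":0.356,"dy":0.806,"dz":0.17,"rx":0,"ry":0,"rz":-12},{"gripper":0,"dx":0.356,"dy":0.806,"dz":0.17,"rx":0,"ry":0,"rz":-12},{"gripper":0,"dx":0.356,"dy":0.806,"dz":0.17,"rx":0,"ry":0,"rz":-12}]'; python3 -c "
from station import *
print(tcp_to_tips);o=get_obs();print(o['t'],o['eef_pos'],o['tool_rot'])
try: print(tcp_to_tips())
except Exception as e: print(e)"
```

```text
t: 2.2
eef_pos: [0.3719, -0.3505, 0.3869]
tool_rot: [0.06, 0.705, 0.06, -0.704]
contact_force: [1.3, -0.2, 0.0]
gripper_width: 1.001
0.019
2.2 [ 0.37187753 -0.35051946  0.38689923] [ 0.06037689  0.70470103  0.05987119 -0.7043909 ]
'float' object is not callable
```

```bash
python3 -m jog '[{"gripper":0,"dx":0.234,"dy":0.53,"dz":0,"rx":0,"ry":0,"rz":0},{"gripper":0,"dx":0.234,"dy":0.53,"dz":0,"rx":0,"ry":0,"rz":0},{"gripper":0,"dx":0.234,"dy":0.53,"dz":0,"rx":0,"ry":0,"rz":0},{"gripper":0,"dx":0.234,"dy":0.53,"dz":0,"rx":0,"ry":0,"rz":0},{"gripper":0,"dx":0.234,"dy":0.53,"dz":0,"rx":0,"ry":0,"rz":0},{"gripper":0,"dx":0.234,"dy":0.53,"dz":0,"rx":0,"ry":0,"rz":0},{"gripper":0,"dx":0.234,"dy":0.53,"dz":0,"rx":0,"ry":0,"rz":0},{"gripper":0,"dx":0.234,"dy":0.53,"dz":-0.1,"rx":0,"ry":0,"rz":0},{"gripper":0,"dx":0.234,"dy":0.53,"dz":-0.16,"rx":0,"ry":0,"rz":0},{"gripper":0,"dx":0.234,"dy":0.53,"dz":-0.16,"rx":0,"ry":0,"rz":0}]'
python3 -m jog '[{"gripper":0,"dx":0,"dy":0,"dz":0,"rx":0,"ry":0,"rz":0},{"gripper":0,"dx":0,"dy":0,"dz":0,"rx":0,"ry":0,"rz":0}]'
```

```text
t: 3.2
eef_pos: [0.5642, 0.0841, 0.3056]
tool_rot: [0.06, 0.705, 0.06, -0.704]
contact_force: [0.3, 1.1, -0.5]
gripper_width: 0.999
t: 3.4
eef_pos: [0.5631, 0.0831, 0.305]
tool_rot: [-0.061, -0.704, -0.061, 0.705]
contact_force: [0.9, -0.0, -0.5]
gripper_width: 1.001
```

Go to the hover point (0.606, 0.179, 0.215) and look with the wrist camera.

```bash
python3 -m jog '[{"gripper":0,"dx":0.043,"dy":0.096,"dz":0,"rx":0,"ry":0,"rz":0.5},{"gripper":0,"dx":0.043,"dy":0.096,"dz":0,"rx":0,"ry":0,"rz":0.5},{"gripper":0,"dx":0.043,"dy":0.096,"dz":-0.09,"rx":0,"ry":0,"rz":0.5},{"gripper":0,"dx":0.043,"dy":0.096,"dz":-0.09,"rx":0,"ry":0,"rz":0.5},{"gripper":0,"dx":0.043,"dy":0.096,"dz":-0.09,"rx":0,"ry":0,"rz":0.5},{"gripper":0,"dx":0.043,"dy":0.096,"dz":-0.09,"rx":0,"ry":0,"rz":0.5}]'
python3 - <<'E'
from h import *
from scipy.spatial.transform import Rotation as R
o=get_obs();q=o["tool_rot"];Rm=R.from_quat([q[1],q[2],q[3],q[0]]).as_matrix()
c=read_camera("wrist");T=c["cam_to_world"];K=c["camera_matrix"]
print("R",Rm.round(3).tolist(),"cam in tool",(Rm.T@(T[:3,3]-o["eef_pos"])).round(3),"axis",T[:3,2].round(3))
z=c["range_z"];v,u=np.nonzero((z>0)&(z<.6))
x=(u-K[0,2])/K[0,0];y=(v-K[1,2])/K[1,1];r=np.hypot(x,y)+1e-9
t=np.tan(np.minimum(r,1.5));d=z[v,u];C=np.stack([x/r*t*d,y/r*t*d,d],1);P=C@T[:3,:3].T+T[:3,3]
px=c["pixels"][v,u].astype(int);grey=np.ptp(px,1)<35
s=grey&(np.hypot(P[:,0]-.606,P[:,1]-.179)<.05)&(P[:,2]>.03)&(P[:,2]<.11)
for lo,hi in((.078,.11),(.055,.076)):
    Q=P[s&(P[:,2]>lo)&(P[:,2]<hi)];
    (cx,cy),wh,a=cv2.minAreaRect(Q[:,:2].astype(np.float32)*1000);print(lo,len(Q),Q.mean(0).round(4),cx,cy,wh,a,np.percentile(Q[:,2],[5,50,95]).round(4))
cv2.imwrite("pics/w1.png",c["pixels"])
E
```

```text
t: 4.0
eef_pos: [0.6072, 0.1769, 0.2174]
tool_rot: [0.063, 0.705, 0.062, -0.704]
contact_force: [-0.1, 0.5, 1.4]
gripper_width: 1.004
R [[0.001, 0.176, -0.984], [-0.001, -0.984, -0.176], [-1.0, 0.001, -0.001]] cam in tool [-0.158 -0.001 -0.076] axis [-0.293 -0.053 -0.955]
0.078 1101 [0.6102 0.1799 0.0915] 608.9210815429688 179.58311462402344 (50.15338134765625, 15.490452766418457) 11.587562561035156 [0.0859 0.0919 0.0951]
0.055 618 [0.6176 0.1817 0.0646] 608.4360961914062 179.91709899902344 (59.465248107910156, 20.656780242919922) 10.404703140258789 [0.0562 0.0654 0.0717]
```

View pics/w1.png

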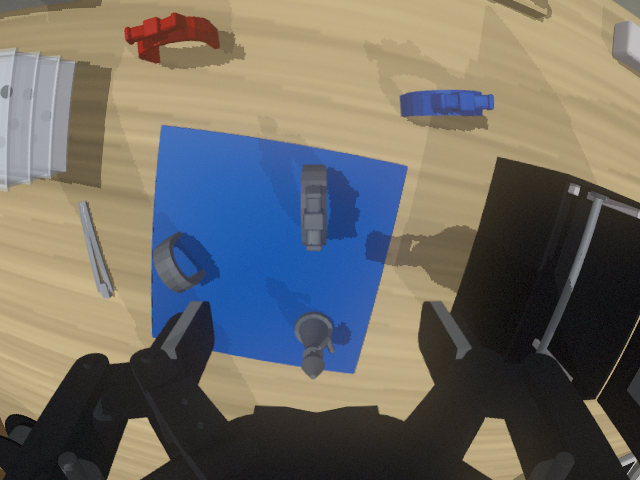

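The wrist view shows the grey band centred between the jaws, bow up at about (314,207). The figurine is at (313,340), clear of them. Descend and grip.

```bash
python3 -m jog '[{"gripper":0,"dx":0.001,"dy":0.0015,"dz":-0.05,"rx":0,"ry":0,"rz":0.4},{"gripper":0,"dx":0.001,"dy":0.0015,"dz":-0.1,"rx":0,"ry":0,"rz":0.4},{"gripper":0,"dx":0.001,"dy":0.0015,"dz":-0.124,"rx":0,"ry":0,"rz":0.4},{"gripper":0,"dx":0.001,"dy":0.0015,"dz":-0.124,"rx":0,"ry":0,"rz":0.4},{"gripper":0,"dx":0.001,"dy":0.0015,"dz":-0.124,"rx":0,"ry":0,"rz":0.4}]'
python3 -m jog '[{"gripper":1,"dx":0,"dy":0,"dz":0,"rx":0,"ry":0,"rz":0},{"gripper":1,"dx":0,"dy":0,"dz":0,"rx":0,"ry":0,"rz":0},{"gripper":1,"dx":0,"dy":0,"dz":0,"rx":0,"ry":0,"rz":0},{"gripper":1,"dx":0,"dy":0,"dz":0,"rx":0,"ry":0,"rz":0},{"gripper":1,"dx":0,"dy":0,"dz":0,"rx":0,"ry":0,"rz":0},{"gripper":1,"dx":0,"dy":0,"dz":0,"rx":0,"ry":0,"rz":0},{"gripper":1,"dx":0,"dy":0,"dz":0,"rx":0,"ry":0,"rz":0},{"gripper":1,"dx":0,"dy":0,"dz":0,"rx":0,"ry":0,"rz":0}]' 40
```

```text
t: 4.55
eef_pos: [0.6096, 0.1801, 0.095]
tool_rot: [0.065, 0.706, 0.066, -0.703]
contact_force: [1.3, -0.4, 1.1]
gripper_width: 1.002
t: 5.35
eef_pos: [0.6074, 0.1799, 0.0919]
tool_rot: [-0.066, -0.704, -0.066, 0.704]
contact_force: [0.1, -0.3, 0.2]
gripper_width: -0.0
```

Run:
```python
from h import *
a=read_camera("scene")["pixels"];c=read_camera("wrist")["pixels"]
cv2.imwrite("pics/d.png",np.hstack([cv2.resize(a[180:380,240:440],(400,400),interpolation=2),cv2.resize(c[120:420,170:470],(400,400))]))
print(get_obs()["gripper_width"])
```

```text
-0.0005591083376228719
```

View pics/d.png

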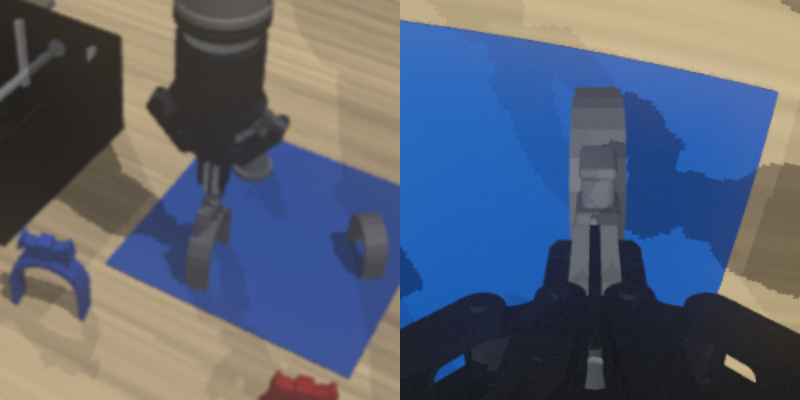

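The gripper reads fully shut, and the wrist view shows pads that seem to sit above or behind the bow rather than round it. I'll measure tip height against the bow from depth.

```bash
cat >> h.py <<'E'
def wworld(c,zmax=.6):
    T=c["cam_to_world"];K=c["camera_matrix"];z=c["range_z"];v,u=np.nonzero((z>0)&(z<zmax))
    x=(u-K[0,2])/K[0,0];y=(v-K[1,2])/K[1,1];r=np.hypot(x,y)+1e-9
    t=np.tan(np.minimum(r,1.5));d=z[v,u];C=np.stack([x/r*t*d,y/r*t*d,d],1);return C@T[:3,:3].T+T[:3,3],u,v
E
python3 - <<'E'
from h import *
c=read_camera("wrist");P,u,v=wworld(c);W=np.full((480,640,3),np.nan);W[v,u]=P
# crop col 598 -> u=170+(598-400)*.75 ; rows
for uu in (170+int(198*.75),170+int(180*.75),170+int(212*.75)):
  print(uu,[(vv,W[vv,uu].round(3).tolist()) for vv in range(180,345,9)])
o=get_obs();print(o["eef_pos"])
E
```

```text
318 [(180, [0.646, 0.186, 0.003]), (189, [0.643, 0.186, 0.022]), (198, [0.642, 0.186, 0.045]), (207, [0.638, 0.185, 0.051]), (216, [0.635, 0.185, 0.058]), (225, [0.631, 0.184, 0.062]), (234, [0.633, 0.184, 0.086]), (243, [0.631, 0.184, 0.091]), (252, [0.628, 0.183, 0.095]), (261, [0.622, 0.182, 0.092]), (270, [0.617, 0.181, 0.09]), (279, [0.614, 0.181, 0.093]), (288, [0.61, 0.18, 0.094]), (297, [0.618, 0.182, 0.12]), (306, [0.618, 0.182, 0.127]), (315, [0.618, 0.182, 0.134]), (324, [0.618, 0.182, 0.14]), (333, [0.617, 0.182, 0.144]), (342, [0.614, 0.181, 0.144])]
305 [(180, [0.644, 0.195, 0.004]), (189, [0.641, 0.194, 0.022]), (198, [0.64, 0.193, 0.045]), (207, [0.637, 0.192, 0.052]), (216, [0.634, 0.191, 0.059]), (225, [0.63, 0.191, 0.063]), (234, [0.631, 0.19, 0.082]), (243, [0.63, 0.19, 0.092]), (252, [0.626, 0.189, 0.094]), (261, [0.62, 0.188, 0.088]), (270, [0.612, 0.187, 0.081]), (279, [0.612, 0.187, 0.091]), (288, [0.608, 0.186, 0.093]), (297, [0.617, 0.187, 0.12]), (306, [0.617, 0.186, 0.127]), (315, [0.617, 0.186, 0.133]), (324, [0.616, 0.186, 0.139]), (333, [0.616, 0.186, 0.144]), (342, [0.618, 0.186, 0.153])]
329 [(180, [0.647, 0.179, 0.004]), (189, [0.644, 0.179, 0.021]), (198, [0.643, 0.18, 0.043]), (207, [0.64, 0.179, 0.053]), (216, [0.636, 0.179, 0.057]), (225, [0.632, 0.178, 0.062]), (234, [0.634, 0.179, 0.085]), (243, [0.632, 0.179, 0.092]), (252, [0.628, 0.179, 0.094]), (261, [0.623, 0.177, 0.091]), (270, [0.617, 0.176, 0.088]), (279, [0.615, 0.176, 0.092]), (288, [0.611, 0.175, 0.093]), (297, [0.619, 0.178, 0.12]), (306, [0.619, 0.178, 0.127]), (315, [0.618, 0.178, 0.133]), (324, [0.62, 0.178, 0.142]), (333, [0.619, 0.178, 0.147]), (342, [0.619, 0.179, 0.152])]
[0.60741708 0.17986988 0.09189099]
```

Run:
```python
from h import *
c=read_camera("scene");P,u,v=world(c)
s=(abs(P[:,0]-.607)<.028)&(abs(P[:,1]-.18)<.03)&(P[:,2]>.07)&(P[:,2]<.2)
for z in np.arange(.07,.2,.006):
    Q=P[s&(P[:,2]>=z)&(P[:,2]<z+.006)]
    if len(Q): print(z.round(3),len(Q),Q[:,:2].min(0).round(3),Q[:,:2].max(0).round(3),c["pixels"][v,u][s&(P[:,2]>=z)&(P[:,2]<z+.006)].mean(0).round())
```

```text
0.07 14 [0.603 0.184] [0.619 0.189] [85. 78. 77.]
0.076 12 [0.586 0.18 ] [0.635 0.188] [81. 73. 71.]
0.082 42 [0.586 0.173] [0.635 0.189] [85. 73. 71.]
0.088 87 [0.593 0.169] [0.635 0.189] [87. 78. 77.]
0.094 4 [0.616 0.174] [0.633 0.184] [102.  88.  84.]
0.106 11 [0.612 0.176] [0.621 0.188] [87. 80. 78.]
0.112 31 [0.613 0.168] [0.622 0.193] [81. 71. 69.]
0.118 39 [0.605 0.168] [0.622 0.193] [77. 67. 65.]
0.124 39 [0.605 0.168] [0.623 0.193] [73. 66. 64.]
0.13 44 [0.598 0.168] [0.622 0.194] [71. 64. 63.]
0.136 33 [0.612 0.167] [0.622 0.194] [69. 62. 62.]
0.142 31 [0.609 0.162] [0.623 0.198] [59. 55. 56.]
0.148 67 [0.6   0.154] [0.626 0.208] [53. 51. 53.]
0.154 107 [0.597 0.15 ] [0.629 0.21 ] [50. 48. 50.]
0.16 129 [0.594 0.151] [0.629 0.21 ] [49. 47. 49.]
0.166 46 [0.591 0.15 ] [0.629 0.209] [49. 47. 50.]
0.172 49 [0.594 0.151] [0.629 0.209] [48. 46. 49.]
0.178 53 [0.612 0.165] [0.63 0.2 ] [48. 46. 49.]
0.184 71 [0.613 0.156] [0.632 0.206] [48. 47. 49.]
0.19 81 [0.612 0.153] [0.629 0.209] [47. 47. 49.]
0.196 47 [0.613 0.151] [0.632 0.209] [46. 46. 49.]
```

Both cameras agree: the shut fingertips are at z≈0.110 with reported TCP z at 0.092. So the real tips are about 18 mm *behind* the reported TCP, not 19 mm ahead as stated. From here I use tips = TCP z + 0.018: open, go down 37 mm more, and close.

```bash
python3 -m jog '[{"gripper":0,"dx":0,"dy":0,"dz":0,"rx":0,"ry":0,"rz":0},{"gripper":0,"dx":0,"dy":0,"dz":0,"rx":0,"ry":0,"rz":0},{"gripper":0,"dx":0,"dy":0,"dz":0,"rx":0,"ry":0,"rz":0},{"gripper":0,"dx":0,"dy":0,"dz":0,"rx":0,"ry":0,"rz":0},{"gripper":0,"dx":0,"dy":0,"dz":0,"rx":0,"ry":0,"rz":0},{"gripper":0,"dx":0,"dy":0,"dz":0,"rx":0,"ry":0,"rz":0},{"gripper":0,"dx":0.001,"dy":0,"dz":-0.02,"rx":0,"ry":0,"rz":0},{"gripper":0,"dx":0.001,"dy":0,"dz":-0.036,"rx":0,"ry":0,"rz":0},{"gripper":0,"dx":0.001,"dy":0,"dz":-0.036,"rx":0,"ry":0,"rz":0},{"gripper":0,"dx":0.001,"dy":0,"dz":-0.036,"rx":0,"ry":0,"rz":0}]' 40
python3 -m jog '[{"gripper":1,"dx":0,"dy":0,"dz":0,"rx":0,"ry":0,"rz":0},{"gripper":1,"dx":0,"dy":0,"dz":0,"rx":0,"ry":0,"rz":0},{"gripper":1,"dx":0,"dy":0,"dz":0,"rx":0,"ry":0,"rz":0},{"gripper":1,"dx":0,"dy":0,"dz":0,"rx":0,"ry":0,"rz":0},{"gripper":1,"dx":0,"dy":0,"dz":0,"rx":0,"ry":0,"rz":0},{"gripper":1,"dx":0,"dy":0,"dz":0,"rx":0,"ry":0,"rz":0},{"gripper":1,"dx":0,"dy":0,"dz":0,"rx":0,"ry":0,"rz":0},{"gripper":1,"dx":0,"dy":0,"dz":0,"rx":0,"ry":0,"rz":0}]' 40
```

```text
t: 6.55
eef_pos: [0.6081, 0.1798, 0.0555]
tool_rot: [-0.066, -0.704, -0.066, 0.704]
contact_force: [-0.1, 0.0, 0.1]
gripper_width: 0.997
t: 7.35
eef_pos: [0.609, 0.1802, 0.0567]
tool_rot: [0.066, 0.705, 0.066, -0.704]
contact_force: [-0.7, 0.1, 7.2]
gripper_width: 0.177
```

Gripped: 0.177 × 85 ≈ 15 mm, which matches the bow. Lift, turn 78.6°, and stop short of the box.

```bash
python3 -m jog '[{"gripper":1,"dx":0,"dy":0,"dz":0.02,"rx":0,"ry":0,"rz":0},{"gripper":1,"dx":0,"dy":0,"dz":0.06,"rx":0,"ry":0,"rz":0},{"gripper":1,"dx":0,"dy":0,"dz":0.10,"rx":0,"ry":0,"rz":0},{"gripper":1,"dx":0,"dy":0,"dz":0.14,"rx":0,"ry":0,"rz":0},{"gripper":1,"dx":0,"dy":0,"dz":0.18,"rx":0,"ry":0,"rz":0},{"gripper":1,"dx":-0.005,"dy":-0.03,"dz":0.18,"rx":0,"ry":0,"rz":8},{"gripper":1,"dx":-0.01,"dy":-0.06,"dz":0.18,"rx":0,"ry":0,"rz":16},{"gripper":1,"dx":-0.015,"dy":-0.09,"dz":0.18,"rx":0,"ry":0,"rz":24},{"gripper":1,"dx":-0.02,"dy":-0.12,"dz":0.18,"rx":0,"ry":0,"rz":32},{"gripper":1,"dx":-0.025,"dy":-0.14,"dz":0.18,"rx":0,"ry":0,"rz":40}]'
python3 -m jog '[{"gripper":1,"dx":0,"dy":0,"dz":0,"rx":0,"ry":0,"rz":8},{"gripper":1,"dx":0,"dy":0,"dz":0,"rx":0,"ry":0,"rz":16},{"gripper":1,"dx":0,"dy":0,"dz":0,"rx":0,"ry":0,"rz":24},{"gripper":1,"dx":0,"dy":0,"dz":0,"rx":0,"ry":0,"rz":32},{"gripper":1,"dx":0,"dy":0,"dz":0,"rx":0,"ry":0,"rz":38.6},{"gripper":1,"dx":0,"dy":0,"dz":0,"rx":0,"ry":0,"rz":38.6},{"gripper":1,"dx":0,"dy":0,"dz":0,"rx":0,"ry":0,"rz":38.6}]'
python3 - <<'E'
from h import *
c=read_camera("scene");P,u,v=world(c)
o=get_obs();print(o["eef_pos"],o["tool_rot"],o["gripper_width"])
A=(P[:,0]>.46)&(P[:,0]<.7)&(P[:,1]>-.2)&(P[:,1]<-.14)
for z in(.16,.2,.24,.28,.3):
    Q=P[A&(abs(P[:,2]-z)<.008)];print("lid z",z,np.percentile(Q[:,1],[5,50,95]).round(4))
x0,y0=o["eef_pos"][:2]
s=(abs(P[:,0]-x0)<.06)&(abs(P[:,1]-y0)<.06)&(P[:,2]>.12)&(P[:,2]<.3)
Q=P[s];print("lowest",np.sort(Q[:,2])[:10].round(3))
for z in np.arange(.15,.3,.01):
    B=Q[abs(Q[:,2]-z)<.005]
    if len(B):print(z.round(3),B[:,:2].min(0).round(3),B[:,:2].max(0).round(3))
b=P[(P[:,2]>.075)&(P[:,2]<.1)&(P[:,0]>.49)&(P[:,0]<.67)&(abs(P[:,1]+.09)<.02)]
print("bar",len(b),np.polyfit(b[:,0],b[:,1],1),b[:,1].mean(),b.mean(0))
w=read_camera("wrist")["pixels"]
cv2.imwrite("pics/e.png",np.hstack([cv2.resize(c["pixels"][120:360,180:420],(400,400)),cv2.resize(w[60:460,130:530],(400,400))]))
E
```

```text
t: 8.35
eef_pos: [0.5827, 0.0369, 0.2352]
tool_rot: [-0.304, -0.638, -0.303, 0.639]
contact_force: [0.3, 0.8, -1.2]
gripper_width: 0.178
t: 9.05
eef_pos: [0.5831, 0.0397, 0.2355]
tool_rot: [-0.496, -0.504, -0.496, 0.504]
contact_force: [-0.6, 0.9, -0.7]
gripper_width: 0.176
[0.58323749 0.03972389 0.23567883] [-0.49590538 -0.50379398 -0.49614582  0.50409206] 0.1763911327090262
lid z 0.16 [-0.1766 -0.1735 -0.1709]
lid z 0.2 [-0.1709 -0.1678 -0.1654]
lid z 0.24 [-0.1656 -0.1626 -0.1602]
lid z 0.28 [-0.1612 -0.1582 -0.1559]
lid z 0.3 [-0.1616 -0.1564 -0.1537]
lowest [0.12 0.12 0.12 0.12 0.12 0.12 0.12 0.12 0.12 0.12]
0.18 [0.574 0.003] [0.597 0.075]
0.19 [0.574 0.003] [0.598 0.075]
0.2 [0.574 0.001] [0.597 0.075]
0.21 [0.574 0.002] [0.597 0.075]
0.22 [0.573 0.003] [0.598 0.075]
0.23 [0.575 0.004] [0.598 0.073]
0.24 [0.573 0.012] [0.599 0.067]
0.25 [0.576 0.021] [0.601 0.058]
0.26 [0.572 0.011] [0.608 0.065]
0.27 [0.569 0.014] [0.608 0.063]
0.28 [0.565 0.033] [0.608 0.051]
0.29 [0.549 0.038] [0.619 0.052]
bar 302 [-0.01400422 -0.08153681] -0.08962233418692436 [ 0.57736364 -0.08962233  0.08696348]
```

View pics/e.png

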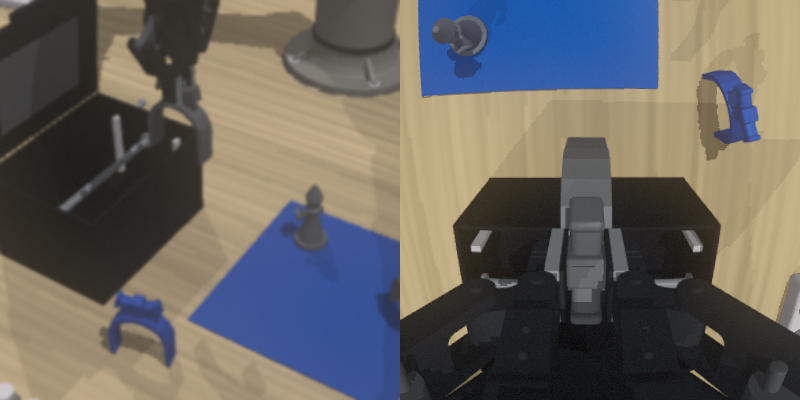

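The band is held bow up with legs either side (y 0.003–0.075). In the scene crop the box bar runs from (68,208) to (150,140), and the lid leans slightly inward with its top at y≈-0.154. Move over the bar at height.

```bash
python3 -m jog '[{"gripper":1,"dx":-0.002,"dy":-0.04,"dz":0,"rx":0,"ry":0,"rz":0},{"gripper":1,"dx":-0.002,"dy":-0.08,"dz":0,"rx":0,"ry":0,"rz":0},{"gripper":1,"dx":-0.002,"dy":-0.11,"dz":0,"rx":0,"ry":0,"rz":0},{"gripper":1,"dx":-0.002,"dy":-0.1292,"dz":0,"rx":0,"ry":0,"rz":0},{"gripper":1,"dx":-0.002,"dy":-0.1292,"dz":0,"rx":0,"ry":0,"rz":0},{"gripper":1,"dx":-0.002,"dy":-0.1292,"dz":-0.04,"rx":0,"ry":0,"rz":0},{"gripper":1,"dx":-0.002,"dy":-0.1292,"dz":-0.08,"rx":0,"ry":0,"rz":0},{"gripper":1,"dx":-0.002,"dy":-0.1292,"dz":-0.08,"rx":0,"ry":0,"rz":0}]'
python3 - <<'E'
from h import *
c=read_camera("top");P,u,v=world(c);o=get_obs();print(o["eef_pos"],o["contact_force"])
s=(P[:,0]>.5)&(P[:,0]<.66)&(P[:,1]>-.15)&(P[:,1]<-.02)
for lo,hi in((.082,.1),(.102,.16),(.165,.2)):
    Q=P[s&(P[:,2]>lo)&(P[:,2]<hi)];
    if len(Q):print(lo,len(Q),Q.min(0).round(3),Q.max(0).round(3))
c=read_camera("scene");P,u,v=world(c)
s=(abs(P[:,0]-.581)<.03)&(P[:,1]>-.14)&(P[:,1]<-.03)
for z in np.arange(.08,.22,.01):
    B=P[s&(abs(P[:,2]-z)<.005)]
    if len(B):print(z.round(3),len(B),B[:,:2].min(0).round(3),B[:,:2].max(0).round(3))
E
```

```text
t: 9.95
eef_pos: [0.5775, -0.0883, 0.1513]
tool_rot: [-0.494, -0.501, -0.5, 0.505]
contact_force: [-1.0, -0.4, -0.2]
gripper_width: 0.174
[ 0.57964542 -0.0881005   0.15426638] [0.57485346 0.0774562  0.02482477]
0.082 266 [ 0.501 -0.095  0.083] [ 0.659 -0.052  0.1  ]
0.102 146 [ 0.566 -0.072  0.104] [ 0.589 -0.052  0.16 ]
0.165 53 [ 0.556 -0.085  0.166] [ 0.584 -0.062  0.198]
0.08 19 [ 0.562 -0.09 ] [ 0.61  -0.086]
0.09 79 [ 0.556 -0.097] [ 0.61  -0.086]
0.1 30 [ 0.572 -0.125] [ 0.594 -0.053]
0.11 74 [ 0.57  -0.126] [ 0.594 -0.052]
0.12 72 [ 0.57  -0.126] [ 0.595 -0.053]
0.13 70 [ 0.57  -0.127] [ 0.594 -0.052]
0.14 74 [ 0.569 -0.124] [ 0.594 -0.052]
0.15 72 [ 0.572 -0.122] [ 0.594 -0.055]
0.16 114 [ 0.571 -0.115] [ 0.595 -0.06 ]
0.17 39 [ 0.577 -0.118] [ 0.598 -0.065]
0.18 110 [ 0.56  -0.117] [ 0.605 -0.061]
0.19 119 [ 0.56  -0.111] [ 0.605 -0.065]
0.2 78 [ 0.561 -0.095] [ 0.605 -0.076]
0.21 71 [ 0.554 -0.093] [ 0.611 -0.074]
0.22 109 [ 0.552 -0.098] [ 0.611 -0.074]
```

Band centred on the bar (y -0.089 against -0.0897) with legs straddling it. Lower on.

```bash
python3 -m jog '[{"gripper":1,"dx":0.001,"dy":-0.001,"dz":-0.03,"rx":0,"ry":0,"rz":0},{"gripper":1,"dx":0.001,"dy":-0.001,"dz":-0.05,"rx":0,"ry":0,"rz":0},{"gripper":1,"dx":0.001,"dy":-0.001,"dz":-0.062,"rx":0,"ry":0,"rz":0},{"gripper":1,"dx":0.001,"dy":-0.001,"dz":-0.067,"rx":0,"ry":0,"rz":0},{"gripper":1,"dx":0.001,"dy":-0.001,"dz":-0.069,"rx":0,"ry":0,"rz":0},{"gripper":1,"dx":0.001,"dy":-0.001,"dz":-0.069,"rx":0,"ry":0,"rz":0}]'
python3 -m jog '[{"gripper":1,"dx":0,"dy":0,"dz":-0.001,"rx":0,"ry":0,"rz":0},{"gripper":1,"dx":0,"dy":0,"dz":-0.001,"rx":0,"ry":0,"rz":0}]'
```

```text
t: 10.65
eef_pos: [0.5833, -0.0902, 0.088]
tool_rot: [0.497, 0.504, 0.496, -0.503]
contact_force: [0.1, -0.2, -0.2]
gripper_width: 0.177
t: 10.85
eef_pos: [0.5828, -0.0904, 0.0866]
tool_rot: [0.497, 0.503, 0.496, -0.503]
contact_force: [-0.5, 0.4, -0.4]
gripper_width: 0.174
```

Run:
```python
from h import *
c=read_camera("scene");P,u,v=world(c);print(get_obs()["eef_pos"],get_obs()["contact_force"])
s=(abs(P[:,0]-.581)<.013)&(P[:,1]>-.14)&(P[:,1]<-.03)
for z in np.arange(.06,.14,.006):
    B=P[s&(abs(P[:,2]-z)<.003)]
    if len(B):print(z.round(3),len(B),B[:,:2].min(0).round(3),B[:,:2].max(0).round(3))
cv2.imwrite("pics/f.png",cv2.resize(c["pixels"][150:290,180:320],(560,560),interpolation=2))
```

```text
[ 0.5827363  -0.09039789  0.08646932] [-1.09515091  0.24027014 -1.04724213]
0.06 15 [ 0.573 -0.124] [ 0.594 -0.121]
0.066 13 [ 0.572 -0.128] [ 0.593 -0.121]
0.072 15 [ 0.576 -0.123] [ 0.593 -0.057]
0.078 25 [ 0.574 -0.119] [ 0.593 -0.056]
0.084 27 [ 0.574 -0.114] [ 0.594 -0.059]
0.09 43 [ 0.575 -0.115] [ 0.594 -0.062]
0.096 36 [ 0.575 -0.11 ] [ 0.594 -0.07 ]
0.102 9 [ 0.584 -0.085] [ 0.593 -0.068]
0.108 17 [ 0.578 -0.117] [ 0.594 -0.064]
0.114 30 [ 0.571 -0.113] [ 0.594 -0.064]
0.12 49 [ 0.573 -0.092] [ 0.593 -0.065]
0.126 28 [ 0.573 -0.096] [ 0.594 -0.068]
0.132 23 [ 0.569 -0.095] [ 0.594 -0.079]
0.138 22 [ 0.568 -0.095] [ 0.578 -0.079]
```

```bash
python3 -m jog '[{"gripper":1,"dx":0,"dy":0,"dz":-0.002,"rx":0,"ry":0,"rz":0},{"gripper":1,"dx":0,"dy":0,"dz":-0.003,"rx":0,"ry":0,"rz":0},{"gripper":1,"dx":0,"dy":0,"dz":-0.003,"rx":0,"ry":0,"rz":0}]'
python3 -m jog '[{"gripper":1,"dx":0,"dy":0,"dz":-0.0015,"rx":0,"ry":0,"rz":0},{"gripper":1,"dx":0,"dy":0,"dz":-0.0015,"rx":0,"ry":0,"rz":0}]'
```

```text
t: 11.2
eef_pos: [0.5823, -0.0904, 0.0827]
tool_rot: [-0.497, -0.503, -0.497, 0.503]
contact_force: [-0.0, 0.9, -0.3]
gripper_width: 0.181
t: 11.4
eef_pos: [0.5826, -0.0903, 0.0816]
tool_rot: [0.497, 0.503, 0.497, -0.503]
contact_force: [0.4, 0.5, 1.5]
gripper_width: 0.174
```

Contact is just starting (1.5 N). Release and rise.

```bash
python3 -m jog '[{"gripper":0.7,"dx":0,"dy":0,"dz":0,"rx":0,"ry":0,"rz":0},{"gripper":0.6,"dx":0,"dy":0,"dz":0,"rx":0,"ry":0,"rz":0},{"gripper":0.5,"dx":0,"dy":0,"dz":0,"rx":0,"ry":0,"rz":0},{"gripper":0.5,"dx":0,"dy":0,"dz":0,"rx":0,"ry":0,"rz":0},{"gripper":0.5,"dx":0,"dy":0,"dz":0.02,"rx":0,"ry":0,"rz":0},{"gripper":0.5,"dx":0,"dy":0,"dz":0.05,"rx":0,"ry":0,"rz":0},{"gripper":0.5,"dx":0,"dy":0,"dz":0.10,"rx":0,"ry":0,"rz":0},{"gripper":0.5,"dx":0,"dy":0,"dz":0.15,"rx":0,"ry":0,"rz":0},{"gripper":0.5,"dx":0,"dy":0,"dz":0.2,"rx":0,"ry":0,"rz":0},{"gripper":0.5,"dx":0,"dy":0,"dz":0.25,"rx":0,"ry":0,"rz":0}]'
python3 - <<'E'
from h import *
c=read_camera("scene");P,u,v=world(c)
s=(abs(P[:,0]-.581)<.03)&(P[:,1]>-.14)&(P[:,1]<-.03)
for z in np.arange(.06,.14,.008):
    B=P[s&(abs(P[:,2]-z)<.004)]
    if len(B):print(z.round(3),len(B),B[:,:2].min(0).round(3),B[:,:2].max(0).round(3))
w=read_camera("wrist")["pixels"]
cv2.imwrite("pics/g.png",np.hstack([cv2.resize(c["pixels"][150:290,180:320],(400,400),interpolation=2),cv2.resize(w[60:460,130:530],(400,400))]))
E
```

```text
t: 12.4
eef_pos: [0.582, -0.0902, 0.3336]
tool_rot: [0.497, 0.503, 0.497, -0.503]
contact_force: [0.6, -0.3, -0.7]
gripper_width: 0.5
0.06 18 [ 0.574 -0.13 ] [ 0.598 -0.121]
0.068 24 [ 0.574 -0.127] [ 0.598 -0.06 ]
0.076 50 [ 0.574 -0.123] [ 0.597 -0.058]
0.084 92 [ 0.551 -0.121] [ 0.609 -0.061]
0.092 108 [ 0.551 -0.112] [ 0.61  -0.068]
0.1 27 [ 0.581 -0.117] [ 0.597 -0.064]
0.108 75 [ 0.58  -0.117] [ 0.594 -0.064]
0.116 113 [ 0.577 -0.116] [ 0.594 -0.066]
0.124 2 [ 0.589 -0.113] [ 0.593 -0.11 ]
```

View pics/g.png

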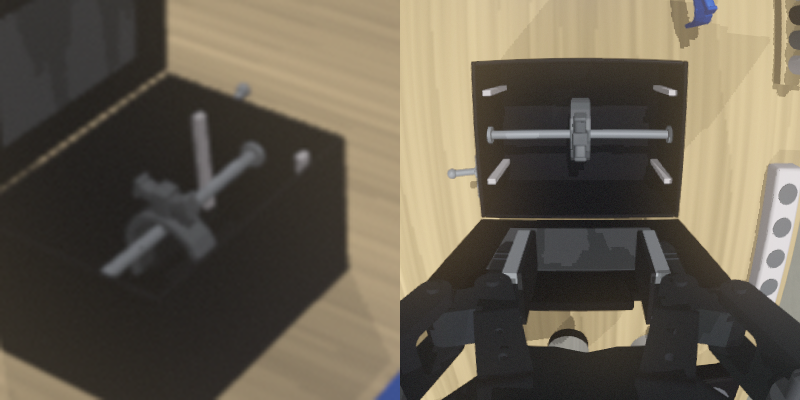

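The band hangs bow up on the bar at crop (165,215), bow top ≈0.119, legs at y -0.127 and -0.058. The wrist view shows it straddling mid-bar at (580,130), with nothing else touching it. Next I shut the fingers and go behind the lid over its top (tips at ~0.35).

```bash
python3 -m jog '[{"gripper":1,"dx":0,"dy":0,"dz":0.02,"rx":0,"ry":0,"rz":0},{"gripper":1,"dx":0,"dy":0,"dz":0.02,"rx":0,"ry":0,"rz":0},{"gripper":1,"dx":0,"dy":-0.045,"dz":0.02,"rx":0,"ry":0,"rz":0},{"gripper":1,"dx":0,"dy":-0.09,"dz":0.02,"rx":0,"ry":0,"rz":0},{"gripper":1,"dx":0,"dy":-0.135,"dz":0.02,"rx":0,"ry":0,"rz":0},{"gripper":1,"dx":0,"dy":-0.135,"dz":0.02,"rx":0,"ry":0,"rz":0},{"gripper":1,"dx":0,"dy":-0.135,"dz":-0.03,"rx":0,"ry":0,"rz":0},{"gripper":1,"dx":0,"dy":-0.135,"dz":-0.067,"rx":0,"ry":0,"rz":0},{"gripper":1,"dx":0,"dy":-0.135,"dz":-0.067,"rx":0,"ry":0,"rz":0},{"gripper":1,"dx":0,"dy":-0.135,"dz":-0.067,"rx":0,"ry":0,"rz":0}]'
```

```text
t: 13.5
eef_pos: [0.5823, -0.225, 0.2642]
tool_rot: [-0.496, -0.503, -0.497, 0.503]
contact_force: [-0.6, -0.6, 0.9]
gripper_width: 0.002
```

```bash
python3 -m jog '[{"gripper":1,"dx":0,"dy":0.03,"dz":0.002,"rx":0,"ry":0,"rz":0},{"gripper":1,"dx":0,"dy":0.045,"dz":0.002,"rx":0,"ry":0,"rz":0},{"gripper":1,"dx":0,"dy":0.058,"dz":0.002,"rx":0,"ry":0,"rz":0},{"gripper":1,"dx":0,"dy":0.072,"dz":0,"rx":0,"ry":0,"rz":0},{"gripper":1,"dx":0,"dy":0.085,"dz":-0.004,"rx":0,"ry":0,"rz":0},{"gripper":1,"dx":0,"dy":0.098,"dz":-0.008,"rx":0,"ry":0,"rz":0},{"gripper":1,"dx":0,"dy":0.11,"dz":-0.014,"rx":0,"ry":0,"rz":0},{"gripper":1,"dx":0,"dy":0.11,"dz":-0.014,"rx":0,"ry":0,"rz":0}]'
```

```text
t: 14.3
eef_pos: [0.5816, -0.1126, 0.2493]
tool_rot: [-0.497, -0.502, -0.499, 0.503]
contact_force: [0.4, -0.8, -0.5]
gripper_width: -0.003
```

```bash
cat > lid.py <<'E'
from h import *
c=read_camera("top");P,u,v=world(c)
print(get_obs()["eef_pos"],get_obs()["contact_force"])
for x in(.49,.51,.66,.68):
    s=(abs(P[:,0]-x)<.008)&(P[:,1]>-.2)&(P[:,1]<.03)
    print(x,[(y.round(2),np.median(P[s&(abs(P[:,1]-y)<.006)][:,2]).round(3) if (s&(abs(P[:,1]-y)<.006)).any() else None) for y in np.arange(-.18,.03,.02)])
E
python3 lid.py
```

```text
[ 0.58168626 -0.11393075  0.24955954] [-0.75064072  0.33271429 -0.71672887]
0.49 [(np.float64(-0.18), np.float64(0.142)), (np.float64(-0.16), np.float64(0.663)), (np.float64(-0.14), np.float64(0.676)), (np.float64(-0.12), np.float64(0.676)), (np.float64(-0.1), np.float64(0.665)), (np.float64(-0.08), np.float64(0.629)), (np.float64(-0.06), np.float64(0.006)), (np.float64(-0.04), np.float64(0.007)), (np.float64(-0.02), np.float64(0.006)), (np.float64(-0.0), np.float64(0.024)), (np.float64(0.02), np.float64(0.0))]
0.51 [(np.float64(-0.18), np.float64(0.141)), (np.float64(-0.16), np.float64(0.651)), (np.float64(-0.14), np.float64(0.666)), (np.float64(-0.12), np.float64(0.668)), (np.float64(-0.1), np.float64(0.659)), (np.float64(-0.08), np.float64(0.618)), (np.float64(-0.06), np.float64(0.006)), (np.float64(-0.04), np.float64(0.005)), (np.float64(-0.02), np.float64(0.005)), (np.float64(-0.0), np.float64(0.024)), (np.float64(0.02), np.float64(0.001))]
0.66 [(np.float64(-0.18), None), (np.float64(-0.16), None), (np.float64(-0.14), np.float64(0.006)), (np.float64(-0.12), np.float64(0.009)), (np.float64(-0.1), np.float64(0.265)), (np.float64(-0.08), np.float64(0.006)), (np.float64(-0.06), np.float64(0.005)), (np.float64(-0.04), np.float64(0.006)), (np.float64(-0.02), np.float64(0.005)), (np.float64(-0.0), np.float64(0.0)), (np.float64(0.02), np.float64(0.0))]
0.68 [(np.float64(-0.18), None), (np.float64(-0.16), None), (np.float64(-0.14), np.float64(0.2)), (np.float64(-0.12), np.float64(0.062)), (np.float64(-0.1), np.float64(0.122)), (np.float64(-0.08), np.float64(0.038)), (np.float64(-0.06), np.float64(0.03)), (np.float64(-0.04), np.float64(0.062)), (np.float64(-0.02), np.float64(0.08)), (np.float64(-0.0), np.float64(0.0)), (np.float64(0.02), np.float64(0.001))]
```

The lid is at about 61°, following as planned. Continue down.

```bash
python3 -m jog '[{"gripper":1,"dx":0,"dy":0.012,"dz":-0.007,"rx":0,"ry":0,"rz":0},{"gripper":1,"dx":0,"dy":0.023,"dz":-0.014,"rx":0,"ry":0,"rz":0},{"gripper":1,"dx":0,"dy":0.034,"dz":-0.023,"rx":0,"ry":0,"rz":0},{"gripper":1,"dx":0,"dy":0.043,"dz":-0.032,"rx":0,"ry":0,"rz":0},{"gripper":1,"dx":0,"dy":0.052,"dz":-0.043,"rx":0,"ry":0,"rz":0},{"gripper":1,"dx":0,"dy":0.06,"dz":-0.054,"rx":0,"ry":0,"rz":0},{"gripper":1,"dx":0,"dy":0.067,"dz":-0.065,"rx":0,"ry":0,"rz":0},{"gripper":1,"dx":0,"dy":0.0725,"dz":-0.077,"rx":0,"ry":0,"rz":0},{"gripper":1,"dx":0,"dy":0.077,"dz":-0.09,"rx":0,"ry":0,"rz":0},{"gripper":1,"dx":0,"dy":0.081,"dz":-0.103,"rx":0,"ry":0,"rz":0}]'
python3 -m jog '[{"gripper":1,"dx":0,"dy":0.002,"dz":-0.012,"rx":0,"ry":0,"rz":0},{"gripper":1,"dx":0,"dy":0.004,"dz":-0.022,"rx":0,"ry":0,"rz":0},{"gripper":1,"dx":0,"dy":0.004,"dz":-0.026,"rx":0,"ry":0,"rz":0},{"gripper":1,"dx":0,"dy":0.004,"dz":-0.028,"rx":0,"ry":0,"rz":0},{"gripper":1,"dx":0,"dy":0.004,"dz":-0.028,"rx":0,"ry":0,"rz":0}]'
```

```text
t: 15.35
eef_pos: [0.5824, -0.034, 0.1463]
tool_rot: [0.497, 0.503, 0.497, -0.503]
contact_force: [0.3, -1.3, -0.1]
gripper_width: 0.003
t: 15.85
eef_pos: [0.5825, -0.0304, 0.1235]
tool_rot: [-0.497, -0.503, -0.496, 0.504]
contact_force: [-16.0, -1.7, 37.2]
gripper_width: 0.0
```

A 37 N push means the lid is on its stop. Back off and check.

```bash
python3 -m jog '[{"gripper":1,"dx":0,"dy":0,"dz":0.02,"rx":0,"ry":0,"rz":0},{"gripper":1,"dx":-0.03,"dy":-0.02,"dz":0.06,"rx":0,"ry":0,"rz":0},{"gripper":1,"dx":-0.075,"dy":-0.05,"dz":0.06,"rx":0,"ry":0,"rz":0},{"gripper":1,"dx":-0.115,"dy":-0.075,"dz":0.06,"rx":0,"ry":0,"rz":0},{"gripper":1,"dx":-0.147,"dy":-0.1,"dz":0.06,"rx":0,"ry":0,"rz":0},{"gripper":1,"dx":-0.147,"dy":-0.1,"dz":0.06,"rx":0,"ry":0,"rz":0},{"gripper":1,"dx":-0.147,"dy":-0.1,"dz":0.06,"rx":0,"ry":0,"rz":0}]'
python3 - <<'E'
from h import *
c=read_camera("scene");P,u,v=world(c);o=get_obs();print(o["eef_pos"],o["contact_force"])
A=(P[:,0]>.49)&(P[:,0]<.68)
for y in np.arange(-.17,.02,.02):
    Q=P[A&(abs(P[:,1]-y)<.008)&(P[:,2]<.18)&(P[:,2]>.1)]
    if len(Q):print(y.round(3),len(Q),np.percentile(Q[:,2],[10,50,90]).round(4))
for n in("scene","top"):
  if n=="top":c=read_camera(n);P,u,v=world(c)
  s=(P[:,0]>.42)&(P[:,0]<.465)&(P[:,1]>-.16)&(P[:,1]<-.1)&(P[:,2]>.06)&(P[:,2]<.14)
  Q=P[s];print(n,len(Q))
  if len(Q):print(np.percentile(Q,[5,50,95],axis=0).round(3))
w=read_camera("wrist");c=read_camera("scene")["pixels"]
P,u,v=wworld(w);s=(P[:,0]>.42)&(P[:,0]<.465)&(P[:,1]>-.16)&(P[:,1]<-.1)&(P[:,2]>.06)&(P[:,2]<.125);print("wrist",s.sum(),np.percentile(P[s],[5,50,95],axis=0).round(3) if s.any() else "")
cv2.imwrite("pics/i.png",np.hstack([cv2.resize(c[120:280,160:320],(400,400),interpolation=2),cv2.resize(w["pixels"][60:460,130:530],(400,400))]))
E
```

```text
t: 16.55
eef_pos: [0.435, -0.1313, 0.1795]
tool_rot: [-0.496, -0.504, -0.496, 0.504]
contact_force: [0.6, 0.5, -0.3]
gripper_width: 0.006
[ 0.43611546 -0.13024011  0.17963509] [ 1.06945213 -0.32226037  1.16293667]
-0.17 348 [0.1361 0.1374 0.1387]
-0.15 403 [0.136  0.1374 0.1388]
-0.13 409 [0.1362 0.1376 0.1389]
-0.11 419 [0.1361 0.1374 0.1387]
-0.09 438 [0.1362 0.1375 0.1389]
-0.07 446 [0.136  0.1375 0.1389]
-0.05 446 [0.1363 0.1376 0.1388]
-0.03 466 [0.1362 0.1376 0.1389]
-0.01 1062 [0.1052 0.1271 0.1382]
0.01 83 [0.1317 0.1357 0.1378]
scene 11
[[ 0.433 -0.132  0.107]
 [ 0.437 -0.13   0.109]
 [ 0.442 -0.125  0.111]]
top 106
[[ 0.431 -0.134  0.098]
 [ 0.448 -0.128  0.106]
 [ 0.465 -0.123  0.114]]
wrist 836 [[ 0.43  -0.133  0.099]
 [ 0.448 -0.127  0.105]
 [ 0.464 -0.123  0.113]]
```

View pics/i.png

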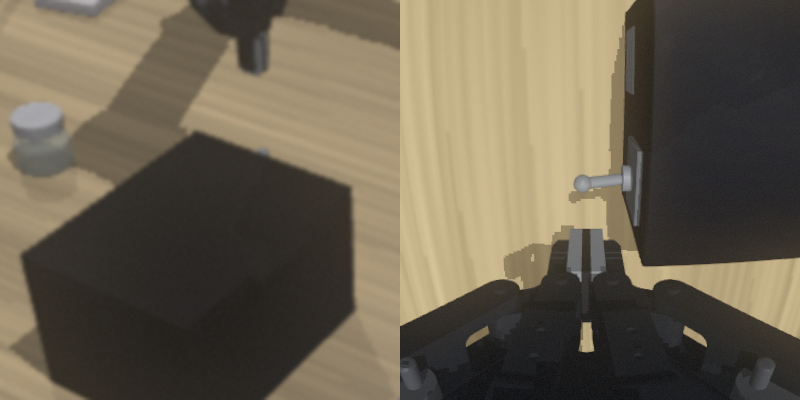

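The lid is shut: its top reads a flat 0.1375 across the whole width (138.5 nominal, and the calibration is good to 2 mm). The toggle ball shows at the wrist crop (583,183), at (0.436, -0.128, 0.109), still up. Push it down.

```bash
python3 -m jog '[{"gripper":1,"dx":-0.003,"dy":0.001,"dz":-0.03,"rx":0,"ry":0,"rz":0},{"gripper":1,"dx":-0.003,"dy":0.001,"dz":-0.06,"rx":0,"ry":0,"rz":0},{"gripper":1,"dx":-0.003,"dy":0.001,"dz":-0.075,"rx":0,"ry":0,"rz":0},{"gripper":1,"dx":-0.003,"dy":0.001,"dz":-0.085,"rx":0,"ry":0,"rz":0},{"gripper":1,"dx":-0.003,"dy":0.001,"dz":-0.095,"rx":0,"ry":0,"rz":0},{"gripper":1,"dx":-0.003,"dy":0.001,"dz":-0.105,"rx":0,"ry":0,"rz":0},{"gripper":1,"dx":-0.003,"dy":0.001,"dz":-0.109,"rx":0,"ry":0,"rz":0},{"gripper":1,"dx":-0.003,"dy":0.001,"dz":-0.109,"rx":0,"ry":0,"rz":0}]'
python3 -m jog '[{"gripper":1,"dx":0,"dy":0,"dz":-0.002,"rx":0,"ry":0,"rz":0},{"gripper":1,"dx":0,"dy":0,"dz":-0.002,"rx":0,"ry":0,"rz":0}]'
```

```text
t: 17.55
eef_pos: [0.4336, -0.129, 0.0711]
tool_rot: [0.497, 0.503, 0.496, -0.503]
contact_force: [-3.1, 1.8, 7.2]
gripper_width: -0.003
t: 17.75
eef_pos: [0.4339, -0.1291, 0.0705]
tool_rot: [0.498, 0.503, 0.496, -0.503]
contact_force: [-7.1, 2.5, 25.4]
gripper_width: 0.003
```

25 N with hardly any travel, so it is at the stop. Rise and verify.

```bash
python3 -m jog '[{"gripper":1,"dx":0,"dy":0,"dz":0.02,"rx":0,"ry":0,"rz":0},{"gripper":1,"dx":0,"dy":0,"dz":0.07,"rx":0,"ry":0,"rz":0},{"gripper":1,"dx":0,"dy":0,"dz":0.12,"rx":0,"ry":0,"rz":0},{"gripper":1,"dx":0,"dy":-0.04,"dz":0.15,"rx":0,"ry":0,"rz":0},{"gripper":1,"dx":0,"dy":-0.08,"dz":0.15,"rx":0,"ry":0,"rz":0},{"gripper":1,"dx":0,"dy":-0.08,"dz":0.15,"rx":0,"ry":0,"rz":0}]'
python3 - <<'E'
from h import *
w=read_camera("wrist");P,u,v=wworld(w);o=get_obs();print(o["t"],o["eef_pos"],o["contact_force"])
s=(P[:,0]>.42)&(P[:,0]<.46)&(P[:,1]>-.16)&(P[:,1]<-.1)&(P[:,2]>.05)&(P[:,2]<.125);print("wrist",s.sum(),np.percentile(P[s],[5,50,95],axis=0).round(3))
b=s&(P[:,0]<.443);print("ball",P[b].mean(0).round(4),P[b][:,2].max())
c=read_camera("scene");Q,_,_=world(c)
for y in(-.16,-.09,-.03):
    R=Q[(Q[:,0]>.49)&(Q[:,0]<.68)&(abs(Q[:,1]-y)<.008)&(Q[:,2]<.18)&(Q[:,2]>.1)];print(y,np.median(R[:,2]).round(4))
for l in("figurine","small_band","tweezers"):
    r=cut_out("scene",l)
    if r: print(l,np.median(world(c,mask=r[0]["mask"])[0],axis=0).round(3))
cv2.imwrite("pics/j.png",np.hstack([cv2.resize(c["pixels"],(533,400)),cv2.resize(w["pixels"][60:460,300:560],(260,400))]))
E
```

```text
t: 18.35
eef_pos: [0.4326, -0.2158, 0.2198]
tool_rot: [-0.496, -0.505, -0.493, 0.506]
contact_force: [-0.4, -0.0, -0.5]
gripper_width: -0.002
18.4 [ 0.43246026 -0.21249576  0.21900561] [-0.28528004  0.183792   -0.27031487]
wrist 464 [[ 0.431 -0.133  0.083]
 [ 0.444 -0.129  0.088]
 [ 0.458 -0.125  0.096]]
ball [ 0.4361 -0.1291  0.0854] 0.09010111571156576
-0.16 0.1374
-0.09 0.1375
-0.03 0.1375
figurine [0.471 0.156 0.034]
small_band [0.536 0.316 0.039]
tweezers [0.503 0.43  0.003]
```

View pics/j.png

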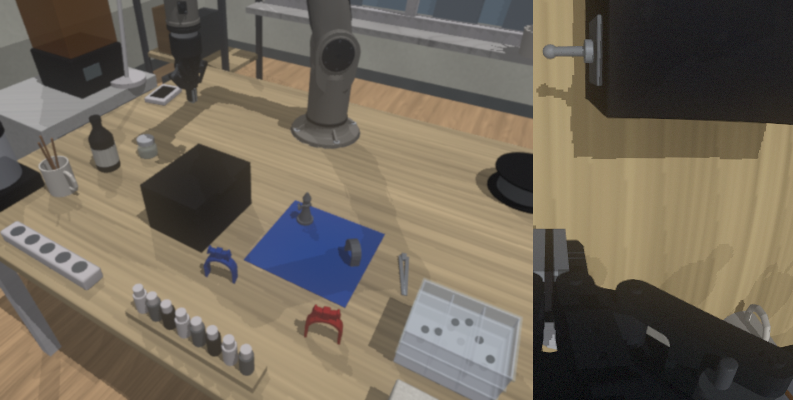

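The ball is down, but its top reads 0.088–0.090 where 0.086 is expected. I'll check with a fit whether it is fully down.

Run:
```python
from h import *
from scipy.optimize import least_squares
w=[];L=[]
for i in range(4):
    P,u,v=wworld(read_camera("wrist"))
    w.append(P[(P[:,0]>.42)&(P[:,0]<.441)&(abs(P[:,1]+.129)<.012)&(P[:,2]>.06)&(P[:,2]<.125)])
    L.append(np.median(P[(P[:,0]>.49)&(P[:,0]<.6)&(P[:,1]>-.16)&(P[:,1]<-.06)&(P[:,2]>.12)&(P[:,2]<.16)][:,2]))
Q=np.vstack(w);f=least_squares(lambda c:np.linalg.norm(Q-c,axis=1)-.006,Q.mean(0)-[0,0,.004],loss="soft_l1",f_scale=.001)
print(len(Q),"ball centre",f.x.round(4),"lid z",np.round(L,4))
B=P[(P[:,0]>.443)&(P[:,0]<.459)&(abs(P[:,1]+.129)<.008)&(P[:,2]>.06)&(P[:,2]<.125)];print("bat slope",np.polyfit(B[:,0],B[:,2],1),B[:,2].mean())
```

```text
748 ball centre [ 0.4356 -0.129   0.081 ] lid z [0.1387 0.1387 0.1387 0.1387]
bat slope [ 0.48533668 -0.1270377 ] 0.09196632367349404
```

Ball centre is at 0.081 (expected 0.080). The bat slopes 25.9° down (0.45 rad is the full half-travel), so it is fully down. Hand in.

```bash
python3 -c "
from station import *
print(hand_in())"
```

```text
the job is handed in; nothing more can be done
None
```

The grey bow hairband hangs on the bar, the lid is shut, and the toggle was then pushed fully down. The job was handed in at about 19 s on the robot clock, with the robot clear of everything.

**Last checks**
- **Hairband:** before the lid closed, it hung bow up with one leg either side of the bar and the bow top at about 0.119 m. It was not visible after the lid shut.
- **Lid:** the top read a flat 0.1375 m (scene camera) and 0.1387 m (wrist camera), against 0.1385 m nominal.
- **Toggle:** a first rough reading of the ball top looked 2–4 mm too high. A sphere fit then put the ball centre at 0.081 m (0.080 m expected), with the bat 25.9° below level, which is the full travel.
- **Other items:** the figurine, small hairband and tweezers were within about 1 mm of their starting positions.

**What disagreed or went wrong**
- **Tool frame:** the first grasp closed on air just above the bow. Two cameras showed the shut fingertips about 18 mm behind the reported TCP, not 19 mm ahead as stated. I used the measured offset from then on, and the second grasp held.
- **Forces:** the fingers pressed on the shut lid with about 37 N and on the toggle stop with about 25 N. The wrist force stayed well under 120 N in every reading.

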